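# Reassemble the candy tray and hold its splined centre post down

### The job

The gold candy tray has been washed and needs putting back together: first take its loose divider out of the wooden rack, slide it edgewise right down into the empty slot in the tray and let go of it. Then pick up the splined centre post from the wooden serving tray, turn it until the ribs of its stem mesh with the cross-shaped hole in the hub, and slide it fully home against the spring so that its flange sits on the hub. Finish like that, still gripping the post and pressing it down (I will put the clip on while you hold), and leave everything else standing where it is.

Things in the scene. Friction and masses are not known exactly. Their poses are not given: they have to be found in the camera images.
- candy_tray: Round gold plastic tray, 245 mm across, rim 30 mm high, fixed. Origin: centre of its underside on the console, z up. Floor 6 mm thick. In the middle a square hub 47 x 47 mm, top 50 mm above the console, sides parallel to x and y, with a cross-shaped hole. Three moulded partitions (26 mm high) run out along +x, +y, -y; along -x lies the empty divider slot instead.
- hub_mouth (a point): Centre of the cross-shaped hole at the hub's top, 50 mm above the console. Axes as the tray's. The cross's two arms lie along x and y, each 36 mm from end to end and 12 mm wide. The hole is 36 mm deep; in it, on the axis, stands a round steel spring seat, 18 mm across, its top 24 mm below the hub's top.
- slot_mouth (a point): Centre of the mouth of the empty divider slot, at the height of the top of its walls (30 mm above the console), 72 mm from the hub's axis. Axes as the tray's: the slot runs along x, 62 mm long and 9.5 mm wide inside, 24 mm deep (its bottom is 6 mm above the console); its walls are 4 mm thick with rounded tops and closed ends.
- spring_seat (a joint): How far the spring seat in the hub is pushed down, m: 0 when up, about 0.006 when the post is home, at most 0.008. It begins to give at 3.6 N and needs 0.6 N more per mm (7.2 N with the post home); it lifts the post off again if the pressing stops.
- divider: Flat upright gold plastic plate, 56 mm long (its x), 6 mm thick (its y), 40 mm high, with a grip tab on top: 30 mm long (x), 12 mm thick (y), 28 mm high (from 40 to 68 mm). Origin: centre of its lower edge, z up. About 50 g. It starts standing in one of the two outer grooves of the wooden rack; either way round fits the slot.
- post: Gold plastic post standing on its stem on the wooden tray, 84 mm tall, 120 g. Origin: centre of the stem's bottom, z up. Stem 30 mm long: ribs in a cross along x and y, 32 mm end to end, 8 mm thick, rounded below. Then a flange 54 mm across (30 to 38 mm up), then a flat handle 44 mm (x) by 20 mm (y), 38 to 84 mm up. Any quarter turn fits. Home: flange on the hub, origin 20 mm above the console.
- rack: Fixed light wooden drying rack, a block 90 mm (its x) by 100 mm (its y), 30 mm high, with two through grooves along x at y = +30 and -30 mm, each 9 mm wide and 24 mm deep (bottom 6 mm above the console). Origin: centre of the underside.
- wood_tray: Fixed dark wooden serving tray, 300 mm (its x) by 190 mm (its y), with a rim 16 mm high, floor 8 mm above the console; it carries the post and two cups. Origin: centre of the underside.
- coaster: Plain cork coaster, 60 x 6 x 50 mm high, no tab, standing in the other outer groove of the rack (60 mm from the divider). Leave it. Origin: centre of its lower edge.
- cup_a: White ceramic cup, 68 mm across, 58 mm high, on the wooden tray. Leave it. Origin: centre of its underside.
- cup_b: The other white ceramic cup, the same size. Leave it. Origin: centre of its underside.
- cover: Gold domed cover of the candy tray, 236 mm across, 118 mm high with its knob, set aside beyond the tray. Leave it. Origin: centre of its underside.
- caddy: Aluminium tea caddy with twist cap, 76 mm across, 130 mm high. Leave it. Origin: centre of its underside.
- pitcher: Glass pitcher, 100 mm across, 185 mm high, with a handle. Leave it. Origin: centre of its underside.
- scoop: Small tea spoon, 160 mm long, lying on the console. Leave it. Origin: the middle of its length on the underside.

How it is judged:
By the outcome, as a careful person would: the job done as asked, in the order asked, and still so for the second after the job is handed in, while the arm keeps its last pose, push and grip.
It also fails if it takes over 64 s, if anything falls off the work surface, if the arm or the gripper's body presses on something with over 40 N, if the wrist force passes 120 N, or if a joint passes its speed limit or range.

### The arm

A 6-joint arm with a two-finger parallel gripper is mounted at the origin on the work surface. World frame = base frame: x ahead of the robot, y to its left, z up, the work surface at z = 0. Lengths are in mm, angles in rad, forces in N, time in s.
With the tool pointing down it reaches from about 350 to 875 mm from the base axis. Payload 4.2 kg.
Tool frame: the origin (TCP) lies between the finger pads; the fingertips stand 11 mm ahead of it and the grasp point (between the pads) lies 8 mm behind it; z points along the fingers, y is the direction in which the jaws open and shut (so a half turn about z gives the same grasp; the last joint's range is limited). The gripper opens to 85 mm and grips with 20 to 120 N. Pads are 22 mm wide; open, the fingers measure 114 mm over their backs; the gripper's body (76 mm by 85 mm) begins 54 mm behind the grasp point. The pads swing forward as they close: fully open they stand 13 mm farther back than shut.
Start: joints at [-1.017, 0.385, 0.008, 0, -1.194, -0.259], TCP at [181.609, -598.011, 242.312] pointing down, gripper open.
Joint ranges: [-3.14, 3.14], [-1.21, 2.06], [-1.07, 1.41], [-3.16, 2.05], [-2.99, -0.16], [-3.1, 3.1]. Speed limits (rad/s): [2.79, 2.79, 3.14, 3.14, 3.14, 3.14].

### API

Orientations are given as a unit quaternion [x, y, z, w].
In Python, from bench import * gives the robot as it stands. The module is installed in compiled form; this text tells all that it offers.
- The arm moves only by the tool drive_tool, never from a script. Its argument "increments" is a list of rows, each a list of 3 entries, a list of its own where there are three numbers: the gripper command: -1 is shut, 1 is fully open, values between are in proportion, then the shift along the tool's x, y, z scaled (see below), then the turn about the tool's z scaled (see below). In form: [[hand, [tx, ty, tz], turn], ...]. A call has 1 to 20 rows; each row shifts and turns the commanded pose from where the row before left it, along the tool's axes as they then stand; what a row does not reach is not made up. The controller multiplies each number of a shift by 0.3 m and each number of a turn by 2 rad. A row lasts 1/8 s, in which the tool goes at most 62.5 mm and 10.7 degrees, less where a joint would pass 70% of its speed; a pose out of reach is approached as far as the arm can. A call with a number of a shift or a turn outside -1 to 1 is refused whole. A call with a gripper value outside its range is refused whole. The fingers move at their own pace and stop on an object; the grip force is fixed at half the most. Time passes only in rows, so rows that do not move let the fingers close. It gives the time, the measured TCP pose, the force and the opening at its end, in the units of the state.
- read_state(): the state, without advancing time (a new reading comes with each control period).
- get_image(name): name is "scene" or "top" or "wrist"; returns the picture (420x560x3 uint8, red, green, blue); there is no depth.
- calibration(name): a dict with "fovy" (degrees; the focal length in pixels is half the picture's height over the tangent of half this angle, whatever the lens; pixels are square), "cx", "cy" (the principal point, pixels), "k1" (the pictures are not rectified: a ray, as slopes to the right and down, at radius r is drawn at 1 + k1 r^2 times it, then the intrinsics apply), "R" (3x3) and "t" (3): a world point X has camera coordinates R X + t. Camera axes: x right, y down, z forward; pixel columns grow to the right and rows downward; lengths in mm; the calibration is good to about 2 mm. A picture is of the moment at which its call begins: read the wrist's pose just before it. calibration takes no time and is no camera call; for the wrist camera it gives the pose at the moment of the call.
- job_done(): hands the job in, once; it reports no verdict.
The state is a dict: "clock": time; "joints": joint angles; "joint_vel": joint speeds; "joint_efforts": joint torques, N m; "position": TCP position; "ee_rot": TCP orientation; "contact_force": force on the tool from outside, world axes, zero at the start; "wrist_torque": the same for the moment, N m; "gripper_width": finger opening in mm.
Only numpy, scipy, OpenCV 4.12 (cv2) and the standard library are available. Lean on these libraries where they do the work, as an engineer would, in place of code of your own. Each camera call takes 0.05 s, during which the arm holds its last target.

## Working session

There is one attempt and no reset: what is moved stays moved. The work goes in short steps, Python scripts to look and compute and a tool call to move; the robot and the scene stay as the last step left them, time stands still between calls to the robot, and variables do not carry over. Pictures are saved under pics/ and viewed, and the job is handed in when it is done.

Besides the shell and the picture viewer there is one more tool, called after "Call:" by a JSON object that holds its "method" and its "body", one argument or row to a line. drive_tool: Moves the arm, as the interface text tells. Shifts and turns lie within -1 to 1; 1 stands for 0.3 m of shift or 2 rad of turn. Its arguments: {"type":"object","properties":{"increments":{"type":"array"}},"required":["increments"]}

```bash
mkdir -p pics; ls; python3 - <<'E'
from bench import *
import cv2
s=read_state();print(s)
for n in ["scene","top","wrist"]:
    c=calibration(n);print(n,c)
    cv2.imwrite(f"pics/{n}0.png",get_image(n)[:,:,::-1])
E
```

```text
pics
{'clock': 0.0, 'joints': array([-1.01738331e+00,  3.85589802e-01,  6.61105753e-03, -4.84695575e-04,
       -1.19399063e+00, -2.58583809e-01]), 'joint_vel': array([-0.00051212, -0.00032377,  0.00126585,  0.00028379, -0.00094221,
        0.0004989 ]), 'joint_efforts': array([-3.04962361e-05, -3.92285979e+01,  1.88406640e+01,  4.18648347e+00,
       -4.59177376e-03,  8.52079665e-06]), 'position': array([ 181.45329671, -597.49471004,  241.19782691]), 'ee_rot': array([-1.46792733e-01,  9.89166650e-01,  1.08715823e-03, -2.22169869e-04]), 'contact_force': array([-0.059905  ,  0.17942432,  0.35000226]), 'wrist_torque': array([-0.04304852, -0.00250538,  0.0005737 ]), 'gripper_width': 85.44510021555134}
scene {'fovy': 48.411116307911776, 'cx': 277.52831263971416, 'cy': 212.66372854832554, 'k1': -0.01326119520830481, 'R': array([[ 2.35555405e-01,  9.71860666e-01,  7.05489266e-04],
       [ 7.98374106e-01, -1.93092444e-01, -5.70363125e-01],
       [-5.54177262e-01,  1.34915361e-01, -8.21392359e-01]]), 't': array([-207.46569374, -391.44055207, 1629.70140141])}
top {'fovy': 51.91418601015733, 'cx': 278.2694241636925, 'cy': 206.18178846036633, 'k1': 0.046660366066207624, 'R': array([[-0.00610738, -0.99997265,  0.00417102],
       [-0.98393625,  0.00526513, -0.1784425 ],
       [ 0.17841566, -0.00519383, -0.9839415 ]]), 't': array([  70.42932801,  573.66985102, 1004.3702473 ])}
wrist {'fovy': 69.71175666589542, 'cx': 282.2940613219439, 'cy': 207.89890160055612, 'k1': -0.05484920841336285, 'R': array([[-0.2910015 ,  0.95672098,  0.00175934],
       [ 0.90909526,  0.27594148,  0.31209311],
       [ 0.29810055,  0.09241897, -0.95004989]]), 't': array([623.69141198, -41.22396465, 380.77066299])}
```

View pics/scene0.png

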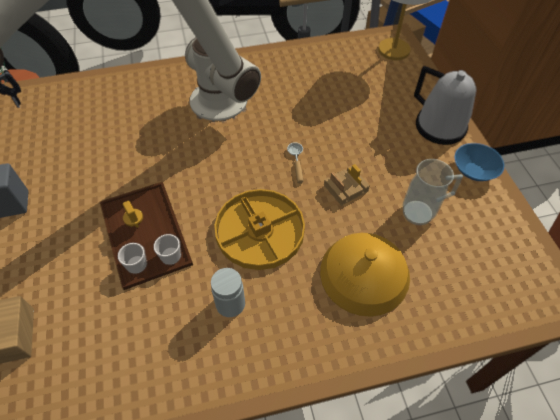

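View pics/top0.png

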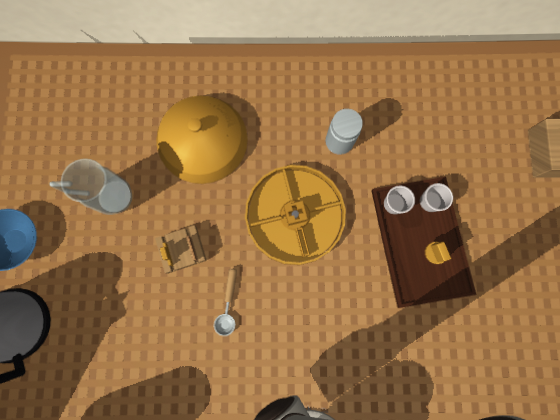

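View pics/wrist0.png

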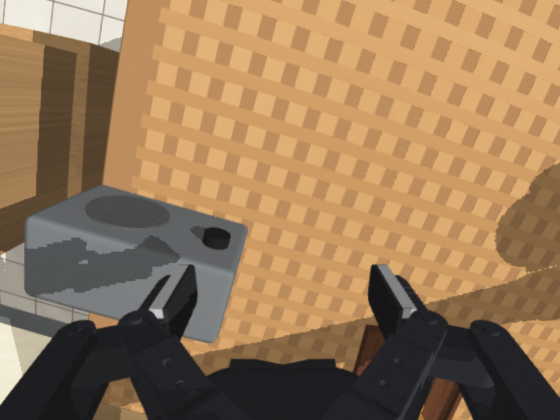

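The scene picture shows the wooden tray with the post at about (130,213), the gold tray at (260,228) and the rack with the divider at (348,182). In the top picture the tray centre is near (296,214), the rack (183,248), the post (438,253), and the slot runs downwards in the image from the hub, at about (303,238). I'll zoom in next.

```bash
cat > h.py <<'E'
import numpy as np, cv2
from bench import *
def K(c):
    f=210/np.tan(np.radians(c["fovy"])/2); return np.array([[f,0,c["cx"]],[0,f,c["cy"]],[0,0,1.]])
def ray(c,uv):
    uv=np.atleast_2d(np.array(uv,float)).reshape(-1,1,2)
    p=cv2.undistortPoints(uv,K(c),np.array([c["k1"],0,0,0,0.]),None,None)[:,0] if False else und(c,uv[:,0])
    d=np.c_[p,np.ones(len(p))]@c["R"]; o=-c["R"].T@c["t"]
    return o,d
def und(c,uv):
    k=K(c); q=(uv-[c["cx"],c["cy"]])/k[0,0]; p=q.copy()
    for _ in range(30): p=q/(1+c["k1"]*(p**2).sum(1,keepdims=True))
    return p
def onz(c,uv,z):
    o,d=ray(c,uv); s=(z-o[2])/d[:,2]; return o+s[:,None]*d
def proj(c,X):
    X=np.atleast_2d(X)@c["R"].T+c["t"]; p=X[:,:2]/X[:,2:]
    return p*(1+c["k1"]*(p**2).sum(1,keepdims=True))*K(c)[0,0]+[c["cx"],c["cy"]]
def tri(c1,a,c2,b):
    o1,d1=ray(c1,a);o2,d2=ray(c2,b);d1=d1[0];d2=d2[0]
    s=np.linalg.lstsq(np.c_[d1,-d2],o2-o1,rcond=None)[0]
    return (o1+s[0]*d1+o2+s[1]*d2)/2, np.linalg.norm(o1+s[0]*d1-o2-s[1]*d2)
E
python3 - <<'E'
import cv2
t=cv2.imread("pics/top0.png");s=cv2.imread("pics/scene0.png")
def z(im,x,y,w,h,f,n): cv2.imwrite("pics/"+n,cv2.resize(im[y:y+h,x:x+w],None,fx=f,fy=f,interpolation=cv2.INTER_CUBIC))
z(t,145,155,210,120,3.8,"zt1.png"); z(t,365,170,120,140,4,"zt2.png")
z(s,200,140,190,140,4,"zs1.png"); z(s,95,175,110,115,5,"zs2.png")
E
```

```text
(no output)
```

View pics/zt1.png

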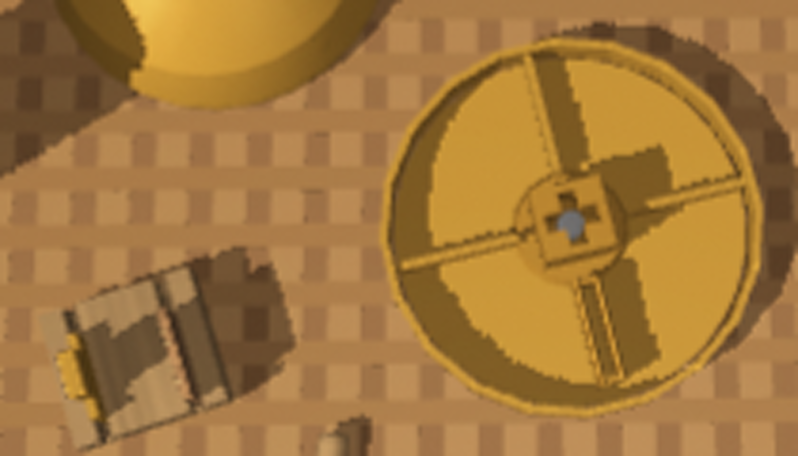

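View pics/zt2.png

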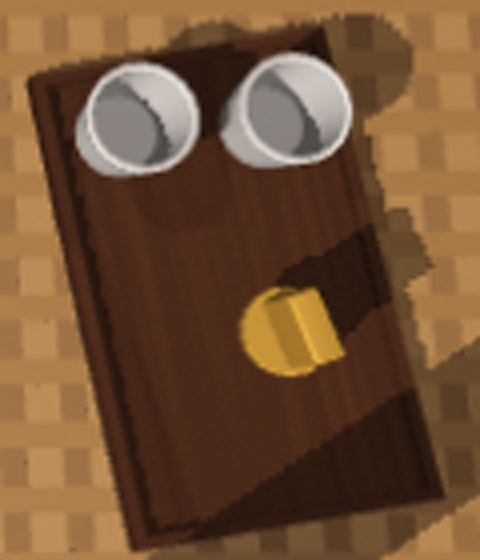

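View pics/zs1.png

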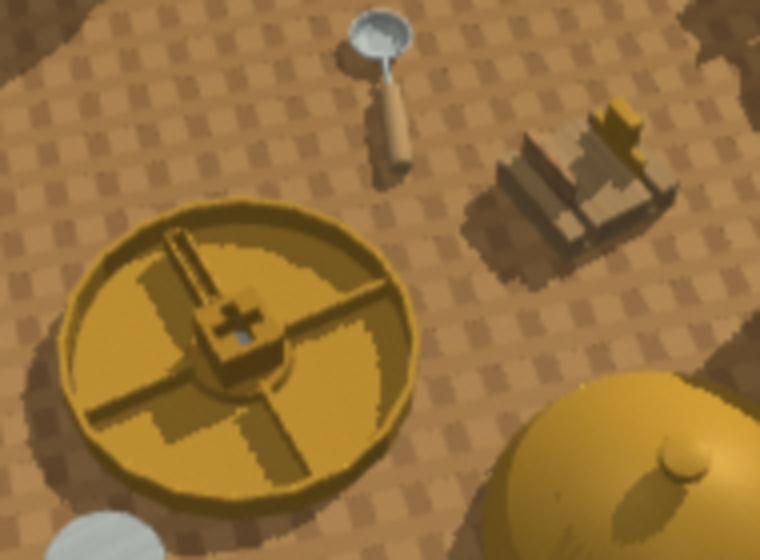

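View pics/zs2.png

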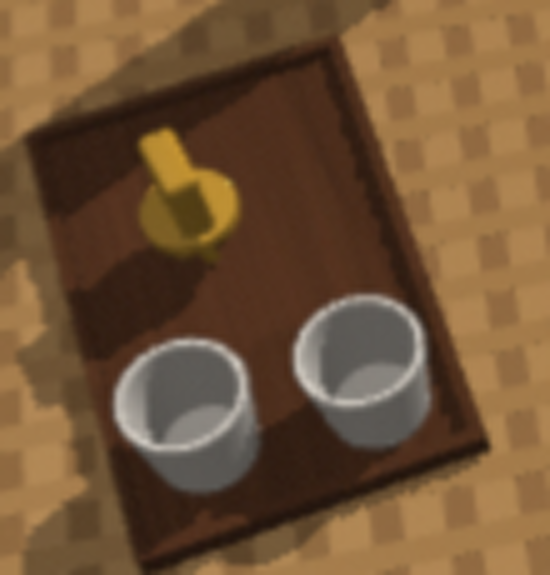

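```bash
python3 - <<'E'
from h import *
c=calibration("top"); s=calibration("scene")
T=lambda x,y:(145+(x+.5)/3.8-.5,155+(y+.5)/3.8-.5)
P=lambda x,y:(365+(x+.5)/4-.5,170+(y+.5)/4-.5)
S=lambda x,y:(200+(x+.5)/4-.5,140+(y+.5)/4-.5)
S2=lambda x,y:(95+(x+.5)/5-.5,175+(y+.5)/5-.5)
a=lambda d:np.degrees(np.arctan2(d[1],d[0]))
print("hub",onz(c,T(570,222),50), "scene",onz(s,S(239,321),50))
h=onz(c,T(570,222),50)[0]
p=onz(c,[T(586,285),T(611,379)],30);print("slot ends",p,a(p[0]-p[1]))
q=onz(c,[T(743,183),T(403,267)],30);print("part",q,a(q[1]-q[0])-90)
q=onz(s,[S(388,284),S(90,415)],30);print("part scene",q,a(q[0]-q[1])-90)
# rim ellipse by gold mask
r=onz(c,[T(42,312),T(190,265),T(232,398),T(85,450)],30);print("rack",r.round(1),r.mean(0),a(r[1]-r[0]),a(r[0]-r[3]),np.linalg.norm(r[1]-r[0]),np.linalg.norm(r[0]-r[3]))
d=onz(c,[T(70,337),T(92,412),T(60,350),T(75,402)],[40]);print("divtop",d)
d=onz(c,[T(67,337),T(85,398),T(60,350),T(75,398)],[68]);print("tabtop",d)
print("divtab scene",onz(s,[S(605,108),S(640,130),S(617,98)],68))
print("post top",onz(c,[P(293,297),P(315,290),P(345,352),P(322,366)],92).round(1), "flange c", onz(c,P(283,333),46), "scene", onz(s,[S2(140,140),S2(172,128),S2(198,178),S2(168,192)],92).round(1),onz(s,S2(190,210),46))
E
```

```text
hub [[557.04656619  27.24616286  50.        ]] scene [[557.36920633  27.02600612  50.        ]]
slot ends [[518.73158267  16.49890646  30.        ]
 [457.75154611   1.3117798   30.        ]] 13.985045820959941
part [[585.74692128 -87.79222334  30.        ]
 [531.20813855 135.64814477  30.        ]] 13.71691565325473
part scene [[538.05270635 138.80002314  30.        ]
 [595.23934717 -85.07241636  30.        ]] 14.329380030855603
rack [[503.4 368.3  30. ]
 [533.4 274.1  30. ]
 [447.2 244.7  30. ]
 [415.1 337.   30. ]] [474.75306734 306.02930254  30.        ] -72.33543552877481 19.522587594294908 98.84821946975427 93.6371482476517
divtop [[486.11653514 347.04288951  40.        ]
 [438.52863793 331.13238238  40.        ]
 [477.88119776 353.00495128  40.        ]
 [444.90582028 342.09093142  40.        ]]
tabtop [[483.45378947 341.5764815   68.        ]
 [445.72254213 328.88928295  68.        ]
 [475.42348478 345.53035375  68.        ]
 [445.7765579  335.01453838  68.        ]]
divtab scene [[448.62577048 325.99081743  68.        ]
 [474.46508634 343.99071721  68.        ]
 [441.55013398 337.69241119  68.        ]]
post top [[ 476.5 -299.8   92. ]
 [ 480.5 -312.6   92. ]
 [ 445.  -326.8   92. ]
 [ 437.1 -313.2   92. ]] flange c [[ 459.09796508 -309.39807896   46.        ]] scene [[ 443.  -326.2   92. ]
 [ 438.9 -308.8   92. ]
 [ 475.9 -297.2   92. ]
 [ 481.4 -313.4   92. ]] [[ 461.3685018  -312.03278654   46.        ]]
```

Top-camera estimates: hub (557,27) with tray yaw about 14°, rack (475,306) with yaw about 18°, post about (460,-311) with yaw about 19°. The jaws need to be only partly open at the rack, or they would hit the coaster. On the way over I'll look at the post with the wrist camera.

Call:
{"method": "drive_tool", "body": {
  "increments": [
    [0,[-0.14,0.08,0],0],
    [0,[-0.14,0.08,0],0],
    [0,[-0.14,0.08,0],0],
    [0,[-0.14,0.08,0],0],
    [0,[-0.14,0.08,0],0],
    [0,[-0.14,0.08,0],0],
    [0,[-0.14,0.08,0],0],
    [0,[-0.14,0.08,0],0],
    [0,[0,0,0],0],
    [0,[0,0,0],0]
  ]
}}

```text
clock: 1.4
position: [447.1, -316.5, 242.0]
ee_rot: [-0.147, 0.989, 0.0, -0.0]
contact_force: [0.2, 0.0, -0.6]
gripper_width: 42.4
```

```bash
python3 - <<'E'
from h import *
import json
s=read_state();c=calibration("wrist");im=get_image("wrist")
print(s["clock"],s["position"],s["ee_rot"],s["contact_force"],s["joints"],s["gripper_width"])
np.savez("w1.npz",im=im,**c);cv2.imwrite("pics/w1.png",im[:,:,::-1])
E
```

```text
1.4 [ 447.07279658 -316.54651     242.00748202] [-1.47074682e-01  9.89125294e-01  2.09682839e-04 -3.82532916e-04] [ 0.15255662  0.01042968 -0.63165473] [-3.20098170e-01  2.54294992e-01 -1.82981511e-01 -3.24444427e-05
 -1.13439179e+00 -9.55464125e-01] 42.35593458232857
```

View pics/w1.png

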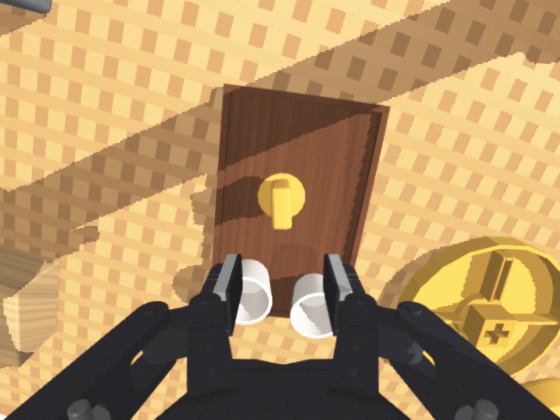

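The post is upright in the middle of the wrist picture: flange about (281,196), handle top about (282,218). The tray is at the right and both cups are at the bottom. I'll zoom in and measure.

```bash
python3 - <<'E'
from h import *
d=np.load("w1.npz");im=d["im"]
cv2.imwrite("pics/w1z.png",cv2.resize(im[160:245,230:335,::-1],None,fx=7,fy=7,interpolation=cv2.INTER_CUBIC))
h=cv2.cvtColor(im,cv2.COLOR_RGB2HSV)
print(h[197,265],h[220,282],h[230,258],h[150,300])
E
```

```text
[ 19 164 197] [ 25 149 253] [ 10 142 135] [ 11 144 135]
```

View pics/w1z.png

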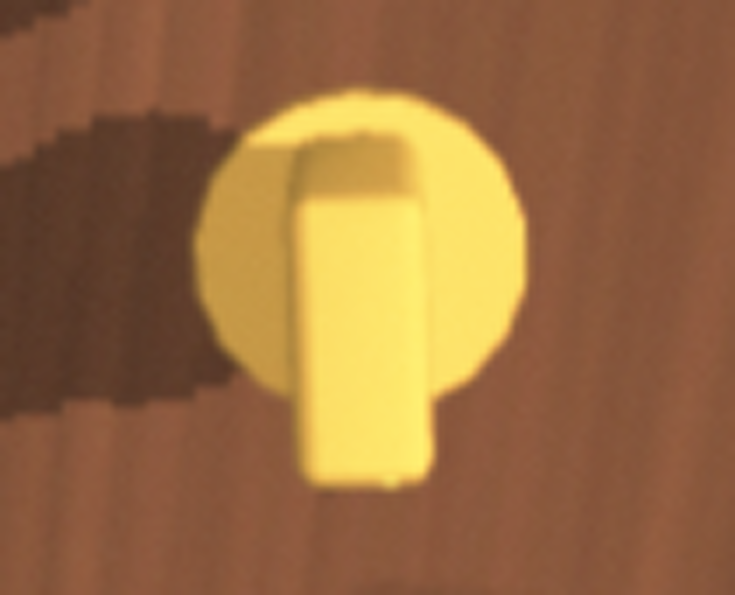

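```bash
python3 - <<'E'
from h import *
d=dict(np.load("w1.npz"));
Z=lambda x,y:(230+(x+.5)/7-.5,160+(y+.5)/7-.5)
p=onz(d,[Z(299,198),Z(417,198),Z(433,485),Z(305,485)],92)
print(p.round(1),p.mean(0).round(1))
a=lambda v:np.degrees(np.arctan2(v[1],v[0]))
print(a(p[3]-p[0]),a(p[2]-p[1]),a((p[2]+p[3]-p[0]-p[1])),np.linalg.norm(p[3]-p[0]),np.linalg.norm(p[1]-p[0]),np.linalg.norm(p[2]-p[3]))
print("flange", onz(d,[Z(360,248)],45.))
# hub cross view
cv2.imwrite("pics/w1h.png",cv2.resize(d["im"][235:380,400:560,::-1],None,fx=5,fy=4,interpolation=cv2.INTER_CUBIC))
E
```

```text
[[ 442.9 -327.4   92. ]
 [ 438.2 -311.9   92. ]
 [ 478.2 -297.    92. ]
 [ 483.5 -314.6   92. ]] [ 460.7 -312.7   92. ]
17.519117033282026 20.451985715522824 18.98689493608068 42.582728794993216 16.25639361674557 18.43928388620073
flange [[ 460.02121118 -313.66754388   45.        ]]
```

Call:
{"method": "drive_tool", "body": {
  "increments": [
    [0,[-0.087,0.166,0.022],0],
    [0,[-0.087,0.166,0.022],0],
    [0,[-0.087,0.166,0.022],0],
    [0,[-0.087,0.166,0.022],0],
    [0,[-0.087,0.166,0.022],0],
    [0,[-0.087,0.166,0.022],0],
    [0,[0,0,0],0],
    [0,[0,0,0],0]
  ]
}}

```text
clock: 2.45
position: [510.1, 13.8, 202.7]
ee_rot: [-0.146, 0.989, -0.0, -0.0]
contact_force: [0.1, 0.6, 0.6]
gripper_width: 42.8
```

```bash
python3 - <<'E'
from h import *
s=read_state();c=calibration("wrist");im=get_image("wrist")
print(s["clock"],s["position"],s["ee_rot"],s["contact_force"])
np.savez("w2.npz",im=im,**c);cv2.imwrite("pics/w2.png",im[:,:,::-1])
E
```

```text
2.45 [510.0922245   13.80620104 202.66539495] [-1.46351035e-01  9.89232680e-01 -8.28364918e-05 -2.70715582e-04] [0.06042335 0.62634525 0.56868544]
```

View pics/w2.png

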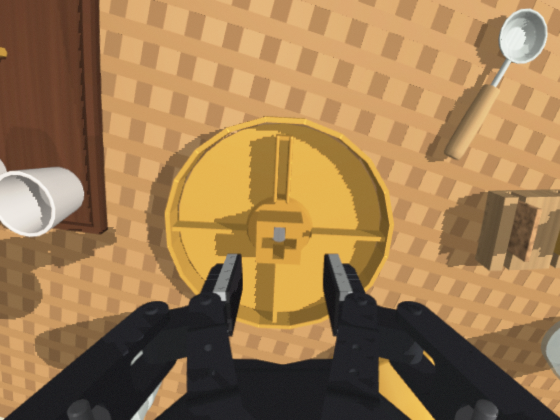

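The tray is fully in view: slot from about (283,137) to (281,198), hub at about (279,240), side partitions ending at about (173,229) and (384,238).

```bash
python3 - <<'E'
from h import *
d=np.load("w2.npz");im=d["im"]
cv2.imwrite("pics/w2z.png",cv2.resize(im[125:270,230:330,::-1],None,fx=4*1.5,fy=4,interpolation=cv2.INTER_CUBIC))
E
```

```text
(no output)
```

View pics/w2z.png

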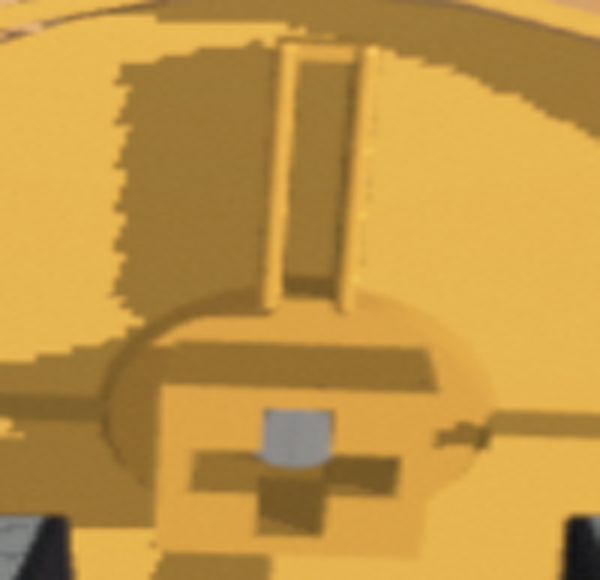

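```bash
python3 - <<'E'
from h import *
d=dict(np.load("w2.npz"))
Z=lambda x,y:(230+(x+.5)/6-.5,125+(y+.5)/4-.5)
a=lambda v:np.degrees(np.arctan2(v[1],v[0]))
h=onz(d,[Z(190,473),Z(400,476),Z(297,408),Z(291,535)],50)
print(h.round(1),"c",h.mean(0),a(h[0]-h[1])+90,a(h[3]-h[2]),np.linalg.norm(h[0]-h[1]),np.linalg.norm(h[3]-h[2]))
g=onz(d,[Z(160,387),Z(430,391),Z(424,557),Z(154,553)],50);print("hubtop",g.round(1),g.mean(0),a(g[3]-g[0]),a(g[2]-g[1]),a(g[0]-g[1])+90, [np.linalg.norm(g[i]-g[i-1]) for i in range(4)])
p=onz(d,[Z(328,52),Z(310,306)],30);print("slot mid",p,a(p[1]-p[0]))
q=onz(d,[(173,229),(384,238)],30);print("part",a(q[0]-q[1])+90)
for psi in (13.5,14,14.5): 
  r=np.radians(psi);print(psi,[ (hh-72*np.array([np.cos(r),np.sin(r),0])).round(1) for hh in (h.mean(0),g.mean(0))])
# rim: gold outer contour fit
c=calibration("top")
E
```

```text
[[566.3   8.4  50. ]
 [556.6  43.4  50. ]
 [543.6  20.9  50. ]
 [578.4  30.2  50. ]] c [561.1910988   25.74077583  50.        ] 15.540719069665343 14.993784774821988 36.23572950018564 35.99250728806173
hubtop [[544.8  -2.8  50. ]
 [532.7  41.   50. ]
 [577.8  54.6  50. ]
 [590.5   8.6  50. ]] [561.45006937  25.36584649  50.        ] 13.977167355600901 16.744377500910606 15.518330495358967 [np.float64(47.07878261295379), np.float64(45.46428915047989), np.float64(47.115602437491276), np.float64(47.73862740508118)]
slot mid [[459.05143045   0.71284999  30.        ]
 [522.88769201  16.89138649  30.        ]] 14.221490356652112
part 14.236841073365767
13.5 [array([491.2,   8.9,  50. ]), array([491.4,   8.6,  50. ])]
14 [array([491.3,   8.3,  50. ]), array([491.6,   7.9,  50. ])]
14.5 [array([491.5,   7.7,  50. ]), array([491.7,   7.3,  50. ])]
```

The wrist and top views of the hub differ by about 4 mm in x, so I'll settle that later from closer up. Next is the rack.

Call:
{"method": "drive_tool", "body": {
  "increments": [
    [0,[-0.027,0.178,0],0],
    [0,[-0.027,0.178,0],0],
    [0,[-0.027,0.178,0],0],
    [0,[-0.027,0.178,0],0],
    [0,[-0.027,0.178,0],0],
    [0,[-0.027,0.178,0],0],
    [0,[0,0,0],0],
    [0,[0,0,0],0]
  ]
}}

```text
clock: 3.5
position: [464.2, 333.9, 202.6]
ee_rot: [-0.146, 0.989, -0.0, -0.0]
contact_force: [-0.3, 1.1, 0.8]
gripper_width: 42.5
```

```bash
python3 - <<'E'
from h import *
s=read_state();c=calibration("wrist");im=get_image("wrist")
print(s["clock"],s["position"],s["ee_rot"],s["contact_force"],s["joints"])
np.savez("w3.npz",im=im,**c);cv2.imwrite("pics/w3.png",im[:,:,::-1])
cv2.imwrite("pics/w3z.png",cv2.resize(im[130:270,210:350,::-1],None,fx=4.2,fy=4.2,interpolation=cv2.INTER_CUBIC))
E
```

```text
3.5 [464.18052147 333.94248264 202.59386605] [-1.45949186e-01  9.89292001e-01 -2.62901015e-04 -3.19772231e-04] [-0.27058737  1.14161884  0.81074016] [ 9.06841029e-01  3.26861090e-01 -1.84157312e-01 -6.85040296e-05
 -1.06060371e+00 -2.18465912e+00]
```

View pics/w3.png

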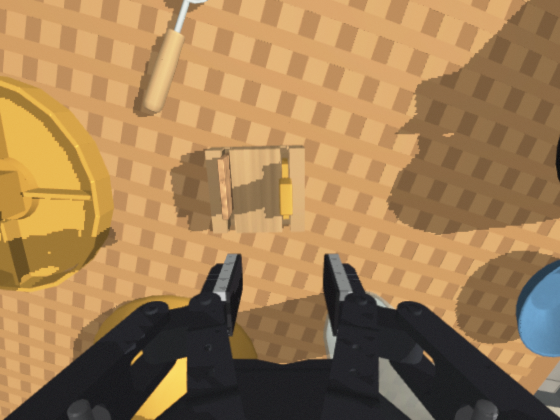

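View pics/w3z.png

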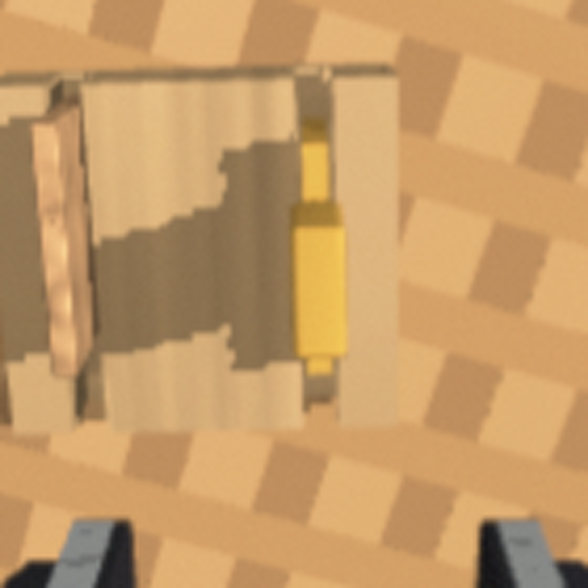

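```bash
python3 - <<'E'
from h import *
d=dict(np.load("w3.npz"))
Z=lambda x,y:(210+(x+.5)/4.2-.5,130+(y+.5)/4.2-.5)
a=lambda v:np.degrees(np.arctan2(v[1],v[0]))
g=onz(d,[Z(293,226),Z(343,226),Z(347,356),Z(296,356)],74)
print("tab",g.round(1),g.mean(0).round(1),a(g[3]-g[0]),a(g[2]-g[1]),[np.linalg.norm(g[i]-g[i-1]).round(1) for i in range(4)])
p=onz(d,[Z(314,138),Z(320,373)],46);print("plate",p.round(1),p.mean(0).round(1),a(p[1]-p[0]),np.linalg.norm(p[1]-p[0]))
r=onz(d,[Z(396,75),Z(398,425),Z(82,80),Z(102,428)],30);print("rack",r.round(1),a(r[1]-r[0]),a(r[3]-r[2]),np.linalg.norm(r[1]-r[0]))
# rack left and right corners in full picture
r=onz(d,[(206,151),(304,147),(304,231),(213,234)],30);print(r.round(1),r.mean(0).round(1),a(r[3]-r[0]),a(r[2]-r[1]),a(r[1]-r[0])-90,[np.linalg.norm(r[i]-r[i-1]).round(1) for i in range(4)])
s=read_state()
# project TCP/fingertips to see camera bias
from scipy.spatial.transform import Rotation as R
q=R.from_quat(s["ee_rot"]).as_matrix();print(q.round(3))
for dz in (11,-8): print(proj(d,s["position"]+q@np.array([0,0,dz])))
c=calibration("top"); im=get_image("top"); cv2.imwrite("pics/top1.png",im[:,:,::-1])
cv2.imwrite("pics/top1z.png",cv2.resize(im[155:275,145:355,::-1],None,fx=3.8,fy=3.8,interpolation=cv2.INTER_CUBIC))
E
```

```text
tab [[448.9 326.9  74. ]
 [445.9 337.1  74. ]
 [473.4 346.6  74. ]
 [476.6 335.9  74. ]] [461.2 336.6  74. ] 17.93804432306561 19.064841847147246 [np.float64(29.1), np.float64(10.6), np.float64(29.1), np.float64(11.1)]
plate [[434.2 327.3  46. ]
 [488.6 345.4  46. ]] [461.4 336.3  46. ] 18.397622062171564 57.29823384440601
rack [[416.7 342.5  30. ]
 [502.1 370.9  30. ]
 [439.4 271.   30. ]
 [525.2 297.4  30. ]] 18.404268920826574 17.065044299048942 89.98602292956521
[[448.4 249.2  30. ]
 [416.2 342.4  30. ]
 [502.4 370.5  30. ]
 [534.8 276.   30. ]] [475.4 309.5  30. ] 17.26486772945177 18.07848555556643 19.02846372136146 [np.float64(90.5), np.float64(98.6), np.float64(90.7), np.float64(99.9)]
[[-0.958 -0.288 -0.   ]
 [-0.288  0.958 -0.   ]
 [ 0.001 -0.    -1.   ]]
[[280.96857281 265.46412625]]
[[280.79201651 285.13073259]]
```

View pics/top1z.png

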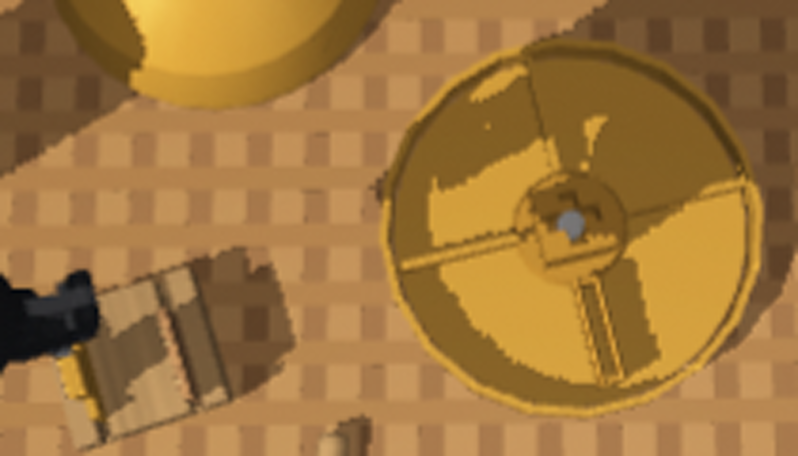

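The rack view shows the divider tab at about (286,199), yaw about 18.4°, centre about (461.3,336.5). I'll descend part way and check again.

Call:
{"method": "drive_tool", "body": {
  "increments": [
    [0,[0.004,0.004,0.1],-0.014],
    [0,[0.003,0.003,0.1],0],
    [0,[0,0,0.1],0],
    [0,[0,0,0.03],0],
    [0,[0,0,0],0],
    [0,[0,0,0],0]
  ]
}}

```text
clock: 4.35
position: [462.0, 337.2, 105.2]
ee_rot: [-0.161, 0.987, 0.001, 0.001]
contact_force: [-1.0, -0.0, 0.1]
gripper_width: 42.8
```

```bash
python3 - <<'E'
from h import *
s=read_state();c=calibration("wrist");im=get_image("wrist")
print(s["clock"],s["position"],s["ee_rot"],s["contact_force"])
np.savez("w4.npz",im=im,pos=s["position"],quat=s["ee_rot"],**c);cv2.imwrite("pics/w4.png",im[:,:,::-1])
cv2.imwrite("pics/w4z.png",cv2.resize(im[130:330,180:380,::-1],None,fx=3,fy=3,interpolation=cv2.INTER_CUBIC))
E
```

```text
4.35 [461.97697907 337.15962188 105.16351706] [-1.60590175e-01  9.87020264e-01  7.74416482e-04  1.09280662e-03] [-1.04234526 -0.03875131  0.11584713]
```

View pics/w4z.png

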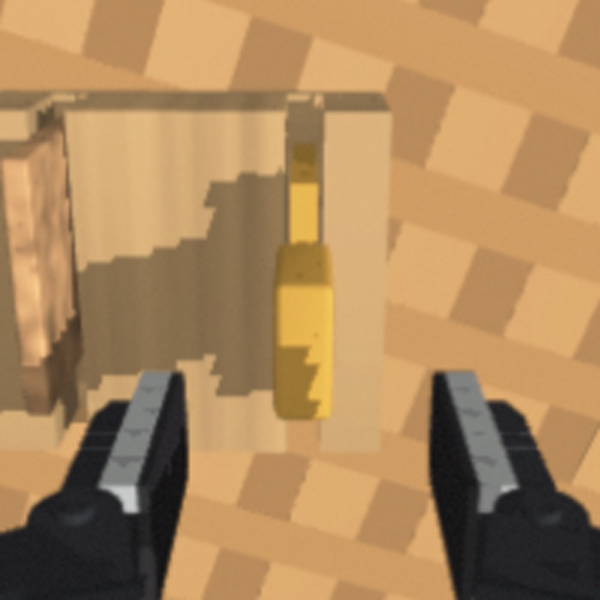

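```bash
python3 - <<'E'
from h import *
d=dict(np.load("w4.npz"))
Z=lambda x,y:(180+(x+.5)/3-.5,130+(y+.5)/3-.5)
from scipy.spatial.transform import Rotation as R
q=R.from_quat(d["quat"]).as_matrix()
a=lambda v:np.degrees(np.arctan2(v[1],v[0]))
g=onz(d,[Z(277,283),Z(332,283),Z(331,418),Z(274,416)],74)
print("tab",g.round(1),g.mean(0).round(1),a(g[3]-g[0]),a(g[2]-g[1]),[np.linalg.norm(g[i]-g[i-1]).round(1) for i in range(4)])
print("tool frame",((g.mean(0)-d["pos"])@q).round(1), "tool x ang",a(-q[:,0]))
for z in (11,6,0,-8): print(z,((proj(d,d["pos"]+q@np.array([0,0,z]))[0]-[180,130])*3).round(0),((proj(d,d["pos"]+q@np.array([11,0,z]))[0]-[180,130])*3).round(0))
E
```

```text
tab [[448.7 326.9  74. ]
 [445.4 337.   74. ]
 [473.4 346.4  74. ]
 [476.7 335.2  74. ]] [461.  336.4  74. ] 16.673435761405734 18.623126271730655 [np.float64(29.1), np.float64(10.6), np.float64(29.6), np.float64(11.6)]
tool frame [ 1.2 -0.5 31.2] tool x ang 18.482242998245226
11 [305. 406.] [305. 350.]
6 [305. 420.] [305. 363.]
0 [305. 439.] [305. 379.]
-8 [304. 465.] [304. 404.]
```

Call:
{"method": "drive_tool", "body": {
  "increments": [
    [0,[0.005,-0.004,0.04],0],
    [0,[0,0,0.08],0],
    [0,[0,0,0.055],0],
    [0,[0,0,0],0],
    [-1,[0,0,0],0],
    [-1,[0,0,0],0],
    [-1,[0,0,0],0],
    [-1,[0,0,0],0],
    [-1,[0,0,0],0]
  ]
}}

```text
clock: 5.52
position: [460.5, 335.8, 52.1]
ee_rot: [-0.161, 0.987, 0.001, 0.001]
contact_force: [-0.7, 0.1, 5.2]
gripper_width: 11.4
```

```bash
python3 - <<'E'
from h import *
s=read_state()
print(s["clock"],s["position"],s["ee_rot"],s["contact_force"],s["gripper_width"])
E
```

```text
5.525 [460.54950644 335.75608862  52.09438649] [-1.60907810e-01  9.86969002e-01  5.33130194e-04  7.62752608e-04] [-0.7275891   0.09193824  5.21146302] 11.392734959472905
```

Call:
{"method": "drive_tool", "body": {
  "increments": [
    [-1,[0,0,-0.06],0],
    [-1,[0,0,-0.15],0],
    [-1,[0,0,-0.15],0],
    [-1,[0,0,-0.04],0],
    [-1,[0,0,0],0],
    [-1,[0,0,0],0]
  ]
}}

```text
clock: 6.28
position: [459.2, 334.3, 169.2]
ee_rot: [-0.16, 0.987, -0.001, -0.002]
contact_force: [-0.1, -0.0, -1.1]
gripper_width: 11.4
```

```bash
python3 - <<'E'
from h import *
s=read_state();c=calibration("wrist");im=get_image("wrist")
print(s["clock"],s["position"],s["ee_rot"],s["contact_force"],s["gripper_width"])
np.savez("w5.npz",im=im,pos=s["position"],quat=s["ee_rot"],**c);cv2.imwrite("pics/w5.png",im[:,:,::-1])
t=calibration("top");print("cover",onz(t,[(196,124)],115))
cv2.imwrite("pics/w5z.png",cv2.resize(im[130:330,180:380,::-1],None,fx=3,fy=3,interpolation=cv2.INTER_CUBIC))
E
```

```text
6.275 [459.17123378 334.27372327 169.19839703] [-0.16045925  0.9870404  -0.00111561 -0.00168381] [-0.13804413 -0.01087541 -1.09713253] 11.421017079159299
cover [[761.50957983 261.22551896 115.        ]]
```

View pics/w5z.png

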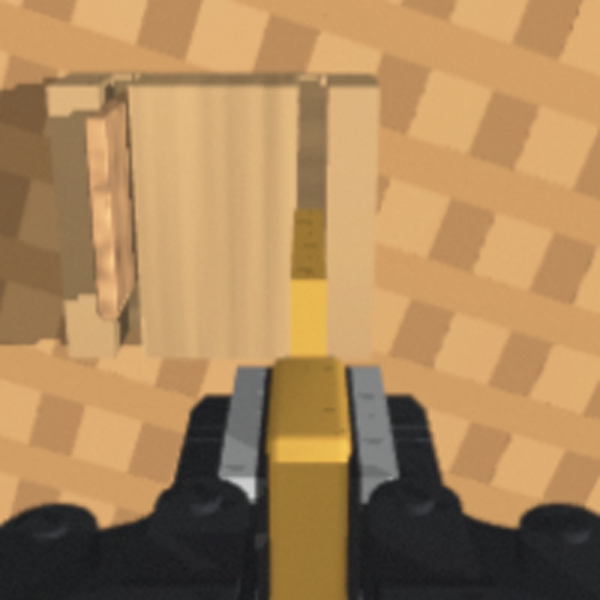

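```bash
cat >> h.py <<'E'
from scipy.spatial.transform import Rotation as Rot
def ontool(d,uv,zt):
    q=Rot.from_quat(d["quat"]).as_matrix(); o,r=ray(d,uv); o=(o-d["pos"])@q; r=r@q
    return o+((zt-o[2])/r[:,2])[:,None]*r
E
python3 - <<'E'
from h import *
d=dict(np.load("w5.npz"))
Z=lambda x,y:(180+(x+.5)/3-.5,130+(y+.5)/3-.5)
print("bottom near",ontool(d,[Z(295,211),Z(326,211)],46).round(2))
print("platetop near",ontool(d,[Z(291,278),Z(327,278)],6).round(2))
print("tab bottom near",ontool(d,[Z(275,357),Z(347,357)],6).round(2))
print("tab top near",ontool(d,[Z(270,445),Z(351,445)],-22).round(2))
E
```

```text
bottom near [[25.95 -2.3  46.  ]
 [25.95  4.08 46.  ]]
platetop near [[26.52 -2.4   6.  ]
 [26.52  3.48  6.  ]]
tab bottom near [[12.27 -5.17  6.  ]
 [12.28  6.96  6.  ]]
tab top near [[ 12.33  -4.9  -22.  ]
 [ 12.34   6.38 -22.  ]]
```

Call:
{"method": "drive_tool", "body": {
  "increments": [
    [-1,[0.03,-0.1,0],0],
    [-1,[0.042,-0.178,0],0],
    [-1,[0.042,-0.178,0],0],
    [-1,[0.042,-0.178,0],0],
    [-1,[0.042,-0.178,0],0],
    [-1,[0.042,-0.178,0],0],
    [-1,[0.01,-0.076,0],0],
    [-1,[0,0,0.06],0.037],
    [-1,[0,0,0.1],0],
    [-1,[0,0,0.037],0],
    [-1,[0,0,0],0],
    [-1,[0,0,0],0],
    [-1,[0,0,0],0]
  ]
}}

```text
clock: 7.95
position: [491.0, 8.4, 113.0]
ee_rot: [-0.124, 0.992, 0.0, 0.001]
contact_force: [-1.0, -0.5, -1.2]
gripper_width: 11.3
```

```bash
cat > snap.py <<'E'
from h import *
import sys
n=sys.argv[1]; x,y,w,h=map(int,sys.argv[2:6]); f=float(sys.argv[6])
s=read_state();c=calibration("wrist");im=get_image("wrist")
print(s["clock"],s["position"].round(1),s["ee_rot"].round(4),s["contact_force"].round(1),s["gripper_width"].round(1))
np.savez(n+".npz",im=im,pos=s["position"],quat=s["ee_rot"],**c);cv2.imwrite(f"pics/{n}.png",im[:,:,::-1])
cv2.imwrite(f"pics/{n}z.png",cv2.resize(im[y:y+h,x:x+w,::-1],None,fx=f,fy=f,interpolation=cv2.INTER_CUBIC))
E
python3 snap.py w6 200 90 160 190 3.1
```

```text
Traceback (most recent call last):
  File "snap.py", line 5, in <module>
    print(s["clock"],s["position"].round(1),s["ee_rot"].round(4),s["contact_force"].round(1),s["gripper_width"].round(1))
                                                                                             ^^^^^^^^^^^^^^^^^^^^^^^^
AttributeError: 'float' object has no attribute 'round'
```

```bash
sed -i 's/s\["gripper_width"\].round(1)/round(s["gripper_width"],1)/' snap.py; python3 snap.py w6 200 90 160 190 3.1
```

```text
8.0 [490.9   8.4 112.9] [-1.242e-01  9.923e-01  1.000e-04  9.000e-04] [-0.5 -0.3 -1.3] 11.7
```

View pics/w6z.png

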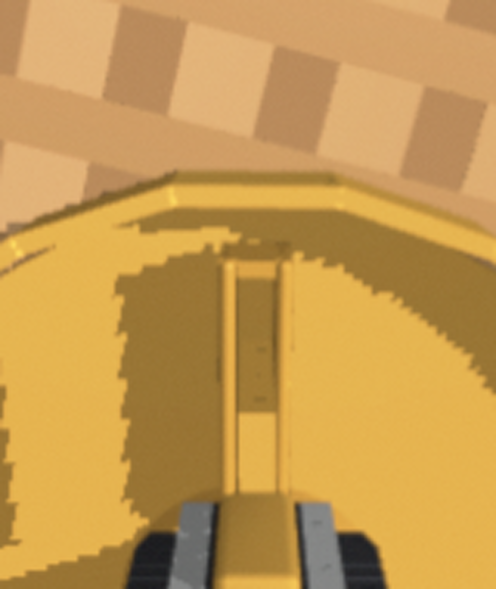

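```bash
python3 - <<'E'
from h import *
d=dict(np.load("w6.npz"));im=d["im"]
cv2.imwrite("pics/w6y.png",cv2.resize(cv2.convertScaleAbs(im[165:255,250:315,::-1],alpha=1.3),None,fx=9,fy=6.5,interpolation=cv2.INTER_CUBIC))
# predicted apparent divider near bottom edge
q=Rot.from_quat(d["quat"]).as_matrix()
for y in (-2.3,4.0):
  print((proj(d,d["pos"]+q@np.array([25.95,y,46]))[0]-[200,90])*3.1,(proj(d,d["pos"]+q@np.array([26.5,y,6]))[0]-[200,90])*3.1)
Z=lambda x,y:(200+(x+.5)/3.1-.5,90+(y+.5)/3.1-.5)
p=onz(d,[Z(256.5,278),Z(257.5,480)],30);print(p); v=p[1]-p[0];print(np.degrees(np.arctan2(v[1],v[0])))
print(((p-d["pos"])@q).round(2))
E
```

```text
[241.51808459 341.2687777 ] [237.96665682 410.6808657 ]
[273.18218538 341.28977822] [277.80503709 410.70629242]
[[461.22306737   1.29946651  30.        ]
 [511.63653129  14.42373464  30.        ]]
14.592064667536397
[[ 30.66   0.47  82.88]
 [-21.43   0.77  82.97]]
```

View pics/w6y.png

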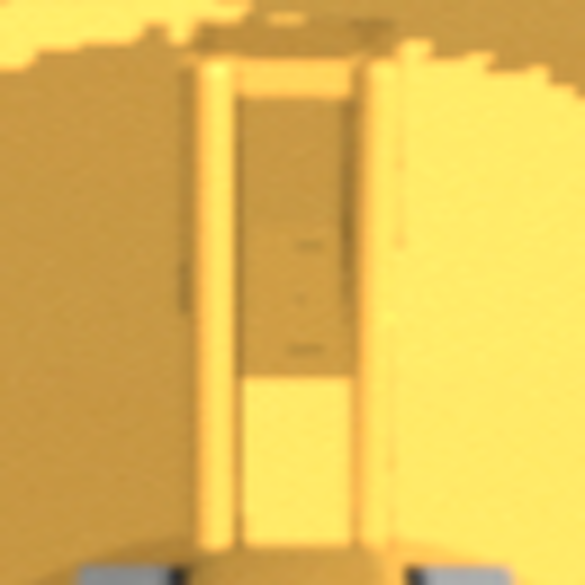

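Slot and divider line up laterally to within about 0.3 mm, and the yaws agree. The divider needs about 1.6 mm towards +tool x. I'll descend to just above the mouth.

Call:
{"method": "drive_tool", "body": {
  "increments": [
    [-1,[0.005,0,0.05],0],
    [-1,[0,0,0.04],0],
    [-1,[0,0,0.01],0],
    [-1,[0,0,0],0],
    [-1,[0,0,0],0],
    [-1,[0,0,0],0]
  ]
}}

```text
clock: 8.8
position: [489.2, 7.8, 82.5]
ee_rot: [-0.124, 0.992, 0.0, 0.0]
contact_force: [-0.8, 0.3, -0.8]
gripper_width: 11.2
```

```bash
python3 snap.py w7 230 130 100 130 4.5
```

```text
8.8 [489.2   7.8  82.5] [-1.241e-01  9.923e-01  1.000e-04  4.000e-04] [-0.8  0.3 -0.8] 11.2
```

View pics/w7z.png

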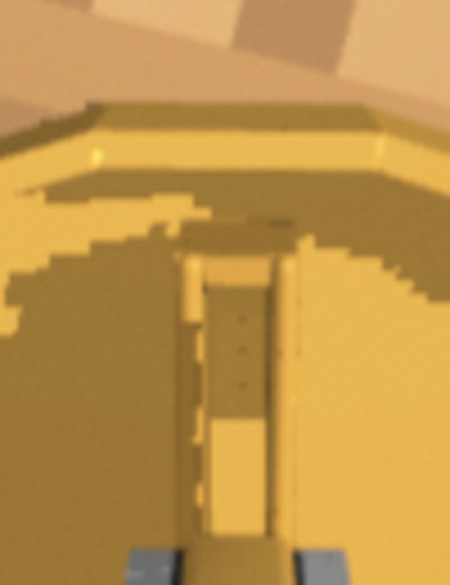

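Call:
{"method": "drive_tool", "body": {
  "increments": [
    [-1,[0,0.002,0.01],0],
    [-1,[0,0,0.015],0],
    [-1,[0,0,0.015],0],
    [-1,[0,0,0],0]
  ]
}}

```text
clock: 9.35
position: [488.4, 8.2, 69.5]
ee_rot: [-0.124, 0.992, -0.0, -0.001]
contact_force: [-0.5, 0.2, -0.5]
gripper_width: 10.9
```

```bash
python3 snap.py w8 230 130 100 130 4.5
```

```text
9.35 [488.4   8.2  69.5] [-1.240e-01  9.923e-01 -1.000e-04 -7.000e-04] [-0.5  0.2 -0.5] 10.9
```

View pics/w8z.png

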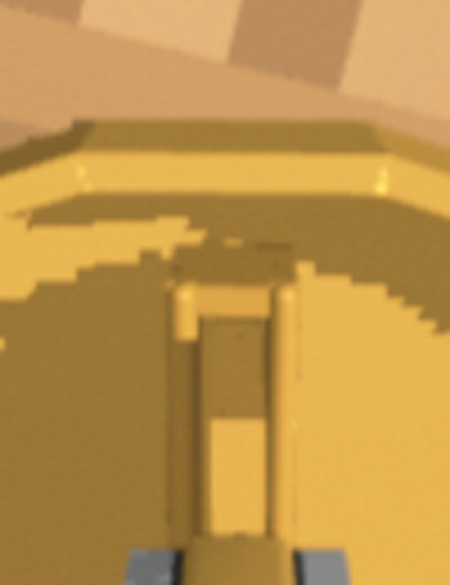

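The divider is about 7 mm into the slot with no force. I'll continue down.

Call:
{"method": "drive_tool", "body": {
  "increments": [
    [-1,[0,0,0.015],0],
    [-1,[0,0,0.015],0],
    [-1,[0,0,0.015],0],
    [-1,[0,0,0.008],0],
    [-1,[0,0,0],0],
    [-1,[0,0,0],0]
  ]
}}

```text
clock: 10.15
position: [488.9, 8.3, 54.3]
ee_rot: [-0.124, 0.992, 0.0, 0.0]
contact_force: [-0.2, -0.4, -0.6]
gripper_width: 11.4
```

```bash
python3 snap.py w9 230 130 100 130 4.5
```

```text
10.15 [488.9   8.3  54.3] [-1.241e-01  9.923e-01  0.000e+00  1.000e-04] [-0.2 -0.4 -0.6] 11.4
```

View pics/w9z.png

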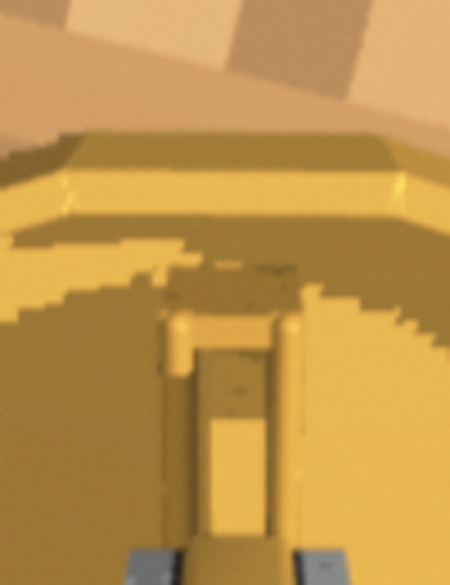

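Nearly down. I'll go on in small steps until it touches.

Call:
{"method": "drive_tool", "body": {
  "increments": [
    [-1,[0,0,0.005],0],
    [-1,[0,0,0.005],0],
    [-1,[0,0,0],0]
  ]
}}

```text
clock: 10.58
position: [488.9, 8.3, 52.1]
ee_rot: [-0.124, 0.992, -0.0, 0.0]
contact_force: [-2.2, 0.1, 6.2]
gripper_width: 11.2
```

Contact of 6 N at the expected seated height of 52 mm. Now I'll release and lift.

Call:
{"method": "drive_tool", "body": {
  "increments": [
    [-0.2,[0,0,0],0],
    [-0.2,[0,0,0],0],
    [-0.2,[0,0,0],0],
    [-0.2,[0,0,-0.05],0],
    [-0.2,[0,0,-0.15],0],
    [0.2,[0,0,-0.15],0],
    [0.2,[0,0,-0.1],0],
    [0.2,[0,0,0],0]
  ]
}}

```text
clock: 11.58
position: [490.2, 8.7, 188.7]
ee_rot: [-0.124, 0.992, 0.001, 0.003]
contact_force: [-0.1, 0.6, -0.4]
gripper_width: 51.5
```

```bash
python3 snap.py w10 150 100 250 200 3; python3 - <<'E'
from h import *
im=get_image("scene");cv2.imwrite("pics/s10.png",cv2.resize(im[175:275,205:325,::-1],None,fx=6,fy=6,interpolation=cv2.INTER_CUBIC))
E
```

```text
11.575 [490.2   8.7 188.7] [-1.242e-01  9.922e-01  5.000e-04  3.000e-03] [-0.1  0.6 -0.4] 51.5
```

View pics/w10z.png

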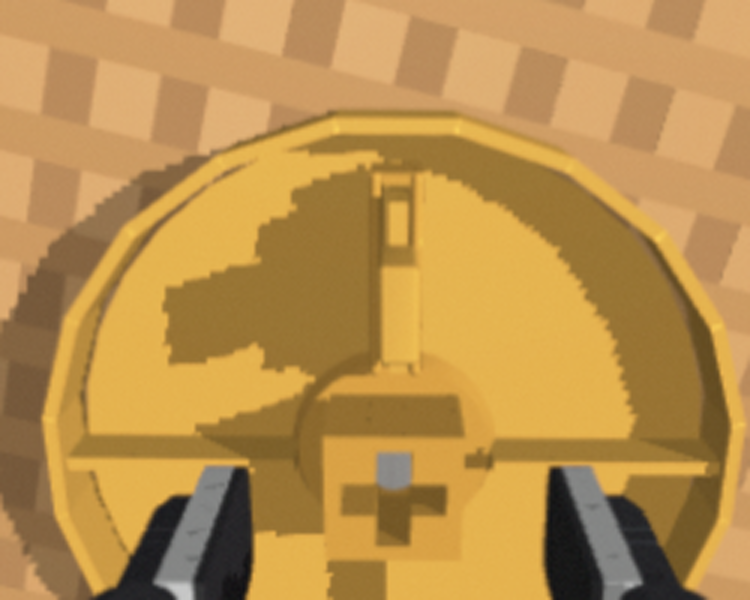

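View pics/s10.png

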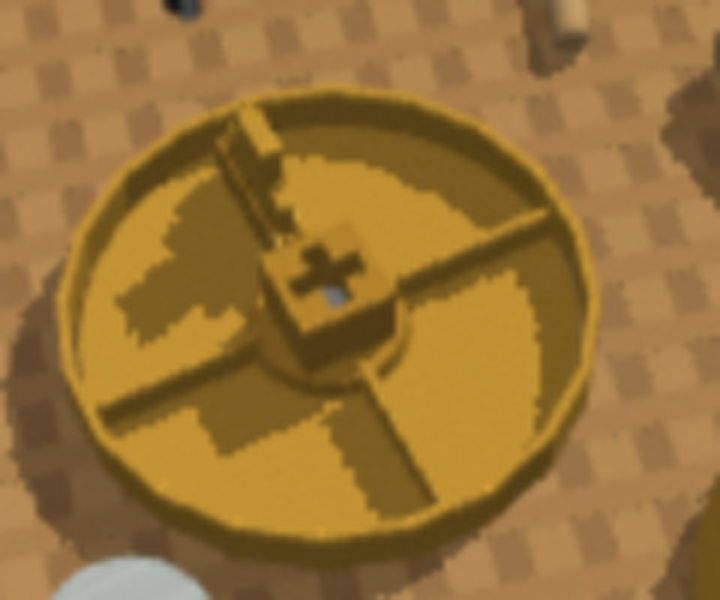

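The divider stands upright and fully down in the slot in both views: tab at wrist-zoom (399,315), slot end at (399,180). Now to the post.

Call:
{"method": "drive_tool", "body": {
  "increments": [
    [0.2,[0.03,-0.1,0],0],
    [0.2,[0.06,-0.169,0],0],
    [0.2,[0.06,-0.169,0],0],
    [0.2,[0.06,-0.169,0],0],
    [0.2,[0.06,-0.169,0],0],
    [0.2,[0.06,-0.169,0],0],
    [0.2,[0.03,-0.07,0],-0.041],
    [0.2,[0,0,0.1],0],
    [0.2,[0,0,0.08],0],
    [0.2,[0,0,0],0],
    [0.2,[0,0,0],0]
  ]
}}

```text
clock: 13.05
position: [459.4, -313.5, 132.2]
ee_rot: [-0.165, 0.986, -0.0, -0.0]
contact_force: [0.2, 0.1, -0.0]
gripper_width: 51.4
```

```bash
python3 snap.py w11 190 130 180 180 3.3; python3 - <<'E'
from h import *
d=dict(np.load("w10.npz"))
Z=lambda x,y:(150+(x+.5)/3-.5,100+(y+.5)/3-.5)
a=lambda v:np.degrees(np.arctan2(v[1],v[0]))
h=onz(d,[Z(342,499),Z(447,500),Z(394,452),Z(394,545)],50)
print(h.round(1),h.mean(0),a(h[0]-h[1])+90,a(h[3]-h[2]))
g=onz(d,[Z(323,436),Z(465,440),Z(462,560),Z(326,559)],50);print(g.round(1),g.mean(0))
print(ontool(d,[Z(394,499)],d["pos"][2]-50))
E
```

```text
13.05 [ 459.4 -313.5  132.2] [-1.649e-01  9.863e-01 -1.000e-04 -3.000e-04] [ 0.2  0.1 -0. ] 51.4
[[565.1   8.8  50. ]
 [556.7  43.2  50. ]
 [543.7  21.5  50. ]
 [578.1  30.2  50. ]] [560.90235024  25.92256484  50.        ] 13.691301999512035 14.222499819163017
[[543.8  -2.6  50. ]
 [533.6  43.1  50. ]
 [578.2  54.5  50. ]
 [589.4   8.7  50. ]] [561.26453041  25.93649643  50.        ]
[[-71.44976653  -0.8873235  138.70908004]]
```

View pics/w11z.png

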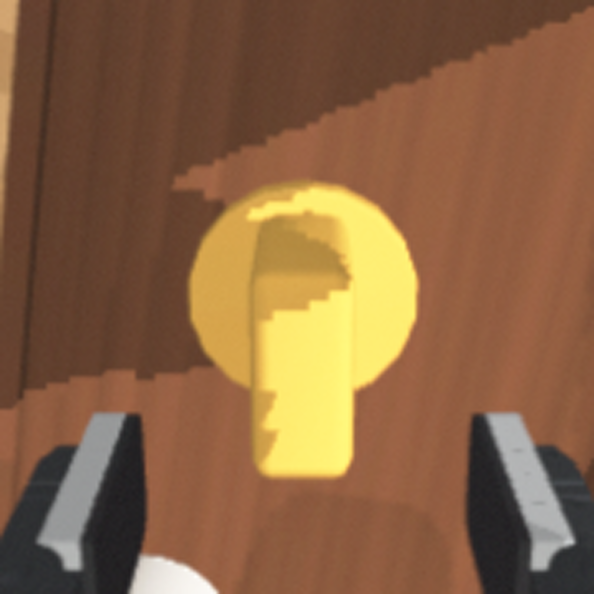

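```bash
python3 - <<'E'
from h import *
d=dict(np.load("w11.npz"))
Z=lambda x,y:(190+(x+.5)/3.3-.5,130+(y+.5)/3.3-.5)
a=lambda v:np.degrees(np.arctan2(v[1],v[0]))
p=onz(d,[Z(253,274),Z(352,274),Z(354,479),Z(252,478)],92)
print(p.round(1),p.mean(0).round(1),a(p[3]-p[0]),a(p[2]-p[1]),[np.linalg.norm(p[i]-p[i-1]).round(1) for i in range(4)])
print("tool",ontool(d,[Z(253,274),Z(352,274),Z(354,479),Z(252,478)],d["pos"][2]-92).mean(0))
print("flange tool",ontool(d,[Z(189,293),Z(418,293),Z(303,181)],d["pos"][2]-46))
E
```

```text
[[ 443.7 -328.7   92. ]
 [ 437.8 -311.6   92. ]
 [ 477.9 -296.6   92. ]
 [ 484.3 -315.7   92. ]] [ 460.9 -313.2   92. ] 17.767989474000338 20.408766035231633 [np.float64(42.6), np.float64(18.2), np.float64(42.8), np.float64(20.1)]
tool [-1.62889561 -0.19684292 40.19347803]
flange tool [[ -0.9344865  -26.94196678  86.19347803]
 [ -0.89485169  26.61506041  86.19347803]
 [ 25.96235494  -0.27366158  86.19347803]]
```

```bash
python3 - <<'E'
from h import *
c=calibration("top"); print(onz(c,[(399.5,199),(437,197)],66))
E
```

```text
[[ 587.48271806 -225.60611004   66.        ]
 [ 591.87773929 -315.65248781   66.        ]]
```

Call:
{"method": "drive_tool", "body": {
  "increments": [
    [0.2,[-0.003,-0.003,0.04],0],
    [0.2,[0,0,0.06],0],
    [0.2,[0,0,0.02],0],
    [0.2,[0,0,0],0]
  ]
}}

```text
clock: 13.6
position: [460.2, -313.9, 96.0]
ee_rot: [-0.165, 0.986, 0.0, -0.0]
contact_force: [-0.7, -0.2, 0.9]
gripper_width: 51.2
```

Call:
{"method": "drive_tool", "body": {
  "increments": [
    [0.2,[0,0,0.05],0],
    [0.2,[0,0,0.05],0],
    [0.2,[0,0,0.007],0],
    [0.2,[0,0,0],0],
    [-1,[0,0,0],0],
    [-1,[0,0,0],0],
    [-1,[0,0,0],0],
    [-1,[0,0,0],0],
    [-1,[0,0,0],0]
  ]
}}

```text
clock: 14.72
position: [460.6, -314.1, 64.6]
ee_rot: [-0.165, 0.986, -0.0, 0.0]
contact_force: [-0.1, 0.3, 4.7]
gripper_width: 19.7
```

Call:
{"method": "drive_tool", "body": {
  "increments": [
    [-1,[0,0,-0.05],0],
    [-1,[0,0,-0.15],0],
    [-1,[0,0,-0.15],0],
    [-1,[0,0,-0.02],0],
    [-1,[0,0,0],0],
    [-1,[0,0,0],0]
  ]
}}

```text
clock: 15.48
position: [459.2, -313.5, 173.6]
ee_rot: [-0.164, 0.986, 0.001, -0.001]
contact_force: [0.4, -0.0, -1.3]
gripper_width: 19.3
```

```bash
python3 snap.py w12 190 130 180 180 3.3
```

```text
15.475 [ 459.2 -313.5  173.6] [-0.1645  0.9864  0.001  -0.0014] [ 0.4 -0.  -1.3] 19.3
```

View pics/w12z.png

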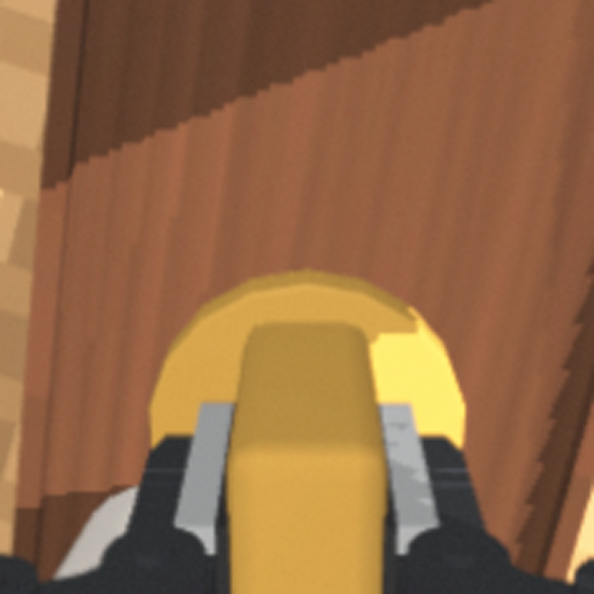

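```bash
python3 - <<'E'
from h import *
d=dict(np.load("w12.npz"))
Z=lambda x,y:(190+(x+.5)/3.3-.5,130+(y+.5)/3.3-.5)
print("flange top near",ontool(d,[Z(307,284),Z(152,410),Z(464,410)],18.5).round(2))
print("flange bottom near",ontool(d,[Z(307,270)],26.5).round(2))
print("handle base near",ontool(d,[Z(247,330),Z(369,330)],18.5).round(2), "top near",ontool(d,[Z(230,455),Z(386,455)],-27.5).round(2))
s=read_state();print(s["joints"].round(3))
E
```

```text
flange top near [[ 25.5    0.54  18.5 ]
 [  2.96 -25.52  18.5 ]
 [  2.99  26.99  18.5 ]]
flange bottom near [[25.14  0.55 26.5 ]]
handle base near [[17.51 -9.25 18.5 ]
 [17.53 10.68 18.5 ]] top near [[ 20.38  -8.64 -27.5 ]
 [ 20.39   9.89 -27.5 ]]
[-0.308  0.33  -0.26  -0.    -0.984 -0.932]
```

Call:
{"method": "drive_tool", "body": {
  "increments": [
    [-1,[-0.05,0.07,0],0],
    [-1,[-0.11,0.155,0],0],
    [-1,[-0.11,0.155,0],0],
    [-1,[-0.11,0.155,0],0],
    [-1,[-0.11,0.155,0],0],
    [-1,[-0.11,0.155,0],0],
    [-1,[-0.082,0.113,0],0],
    [-1,[0,0,0],0.041],
    [-1,[0,0,0.08],0],
    [-1,[0,0,0.08],0],
    [-1,[0,0,0],0],
    [-1,[0,0,0],0]
  ]
}}

```text
clock: 17.02
position: [560.8, 24.3, 127.4]
ee_rot: [-0.124, 0.992, -0.0, 0.0]
contact_force: [0.4, -0.1, -0.8]
gripper_width: 19.3
```

```bash
python3 snap.py w13 180 90 200 220 2.7; python3 - <<'E'
from h import *
im=get_image("scene");cv2.imwrite("pics/s13.png",cv2.resize(im[155:275,205:325,::-1],None,fx=5,fy=5,interpolation=cv2.INTER_CUBIC))
E
```

```text
17.025 [560.8  24.3 127.4] [-1.242e-01  9.923e-01 -2.000e-04  1.000e-04] [ 0.4 -0.1 -0.8] 19.3
```

View pics/w13z.png

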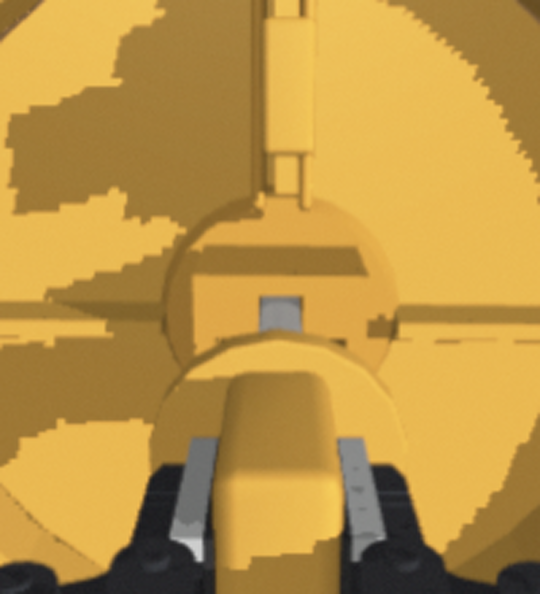

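View pics/s13.png

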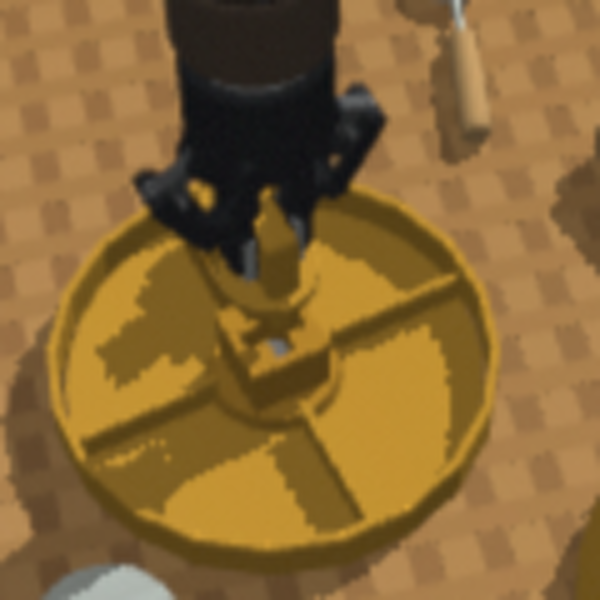

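```bash
python3 - <<'E'
from h import *
d=dict(np.load("w13.npz"));im=d["im"]
cv2.imwrite("pics/w13y.png",cv2.resize(cv2.convertScaleAbs(im[175:235,235:335,::-1],alpha=1.2),None,fx=7.5,fy=7.5,interpolation=cv2.INTER_CUBIC))
print(proj(d,d["pos"]),d["pos"])
E
```

```text
[[281.45582168 276.23276854]] [560.84393338  24.28886212 127.3507466 ]
```

View pics/w13y.png

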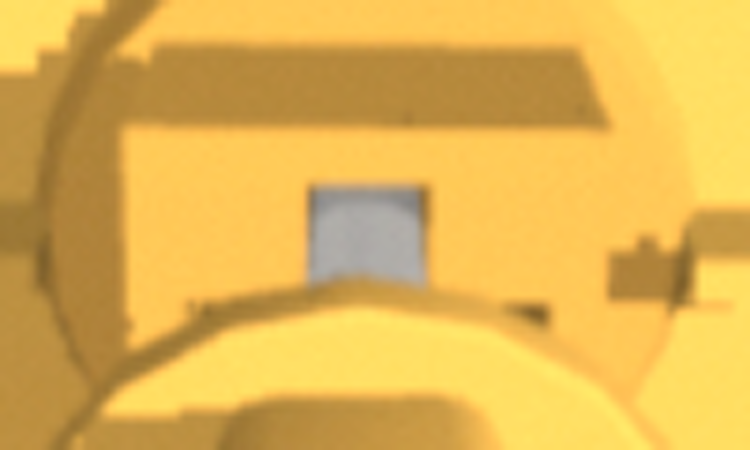

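```bash
python3 - <<'E'
from h import *
d=dict(np.load("w13.npz"))
Z=lambda x,y:(235+(x+.5)/7.5-.5,175+(y+.5)/7.5-.5)
z=d["pos"][2]-50
for n,u in [("hubL",Z(122,127)),("hubR",Z(609,128)),("armL",Z(308,186)),("armR",Z(429,186)),("latL",Z(190,304)),("latR",Z(549,304))]: print(n,ontool(d,[u],z).round(2))
Y=lambda x,y:(180+(x+.5)/2.7-.5,90+(y+.5)/2.7-.5)
print("flange top", ontool(d,[Y(280,348),Y(153,440),Y(408,440)],18.5).round(2))
E
```

```text
hubL [[ 22.95 -22.24  77.35]]
hubR [[22.88 24.46 77.35]]
armL [[17.06 -4.44 77.35]]
armR [[17.06  7.26 77.35]]
latL [[  4.95 -16.12  77.35]]
latR [[ 4.97 19.19 77.35]]
flange top [[ 23.91   0.98  18.5 ]
 [  3.76 -25.06  18.5 ]
 [  3.79  27.31  18.5 ]]
```

Compared with the post in hand, the hub needs about +0.9 mm along tool x and +0.6 mm along tool y. I'll descend to the mouth of the hole with that correction.

Call:
{"method": "drive_tool", "body": {
  "increments": [
    [-1,[0.003,0.002,0.02],0],
    [-1,[0,0,0.03],0],
    [-1,[0,0,0.015],0],
    [-1,[0,0,0.01],0],
    [-1,[0,0,0],0],
    [-1,[0,0,0],0]
  ]
}}

```text
clock: 17.88
position: [559.6, 24.7, 104.8]
ee_rot: [-0.124, 0.992, 0.0, 0.0]
contact_force: [-0.9, -0.0, -0.6]
gripper_width: 19.2
```

```bash
python3 snap.py w14 180 90 200 220 2.7; python3 - <<'E'
from h import *
d=dict(np.load("w14.npz"))
cv2.imwrite("pics/w14y.png",cv2.resize(cv2.convertScaleAbs(d["im"][165:255,225:345,::-1],alpha=1.2),None,fx=6.2,fy=6.2,interpolation=cv2.INTER_CUBIC))
E
```

```text
17.875 [559.6  24.7 104.8] [-1.241e-01  9.923e-01  0.000e+00  2.000e-04] [-0.9 -0.  -0.6] 19.2
```

View pics/w14y.png

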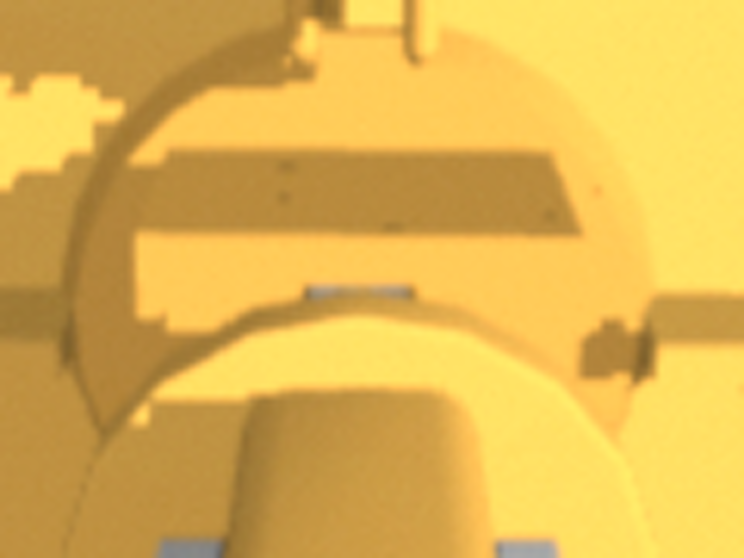

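No contact yet, and it is centred: cross arm at 359 against the flange centre at about 360. On down to just above the spring seat.

Call:
{"method": "drive_tool", "body": {
  "increments": [
    [-1,[0,0,0.012],0],
    [-1,[0,0,0.012],0],
    [-1,[0,0,0.012],0],
    [-1,[0,0,0.012],0],
    [-1,[0,0,0.01],0],
    [-1,[0,0,0],0]
  ]
}}

```text
clock: 18.68
position: [559.2, 24.6, 86.9]
ee_rot: [-0.124, 0.992, -0.0, -0.0]
contact_force: [0.3, -0.4, -1.7]
gripper_width: 19.2
```

The stem is about 20 mm into the hole. Now to press against the spring.

Call:
{"method": "drive_tool", "body": {
  "increments": [
    [-1,[0,0,0.01],0],
    [-1,[0,0,0.01],0],
    [-1,[0,0,0.006],0],
    [-1,[0,0,0],0]
  ]
}}

```text
clock: 19.18
position: [559.6, 24.7, 79.9]
ee_rot: [-0.124, 0.992, -0.0, 0.0]
contact_force: [-0.8, 0.0, 3.6]
gripper_width: 19.6
```

Call:
{"method": "drive_tool", "body": {
  "increments": [
    [-1,[0,0,0.006],0],
    [-1,[0,0,0.005],0],
    [-1,[0,0,0],0],
    [-1,[0,0,0],0]
  ]
}}

```text
clock: 19.68
position: [559.6, 24.7, 76.7]
ee_rot: [-0.124, 0.992, -0.0, 0.0]
contact_force: [-2.3, 0.6, 7.2]
gripper_width: 19.3
```

Call:
{"method": "drive_tool", "body": {
  "increments": [
    [-1,[0,0,0.004],0],
    [-1,[0,0,0],0],
    [-1,[0,0,0],0]
  ]
}}

```text
clock: 20.05
position: [559.7, 24.7, 76.7]
ee_rot: [-0.124, 0.992, -0.0, 0.001]
contact_force: [-5.5, 1.9, 11.9]
gripper_width: 19.4
```

Height stopped at 76.7 mm while the force rises, so the flange is on the hub. I'll add a little more press, ease the lateral load, and check.

Call:
{"method": "drive_tool", "body": {
  "increments": [
    [-1,[0.003,0,0.004],0],
    [-1,[0,0,0.003],0],
    [-1,[0,0,0],0],
    [-1,[0,0,0],0],
    [-1,[0,0,0],0]
  ]
}}

```text
clock: 20.68
position: [559.6, 24.7, 76.7]
ee_rot: [-0.125, 0.992, -0.0, 0.002]
contact_force: [-7.1, 1.1, 22.7]
gripper_width: 19.4
```

```bash
python3 snap.py w15 180 90 200 220 2.7; python3 - <<'E'
from h import *
im=get_image("scene");cv2.imwrite("pics/s15.png",im[:,:,::-1]);cv2.imwrite("pics/s15z.png",cv2.resize(im[155:275,205:325,::-1],None,fx=5,fy=5,interpolation=cv2.INTER_CUBIC))
im=get_image("top");cv2.imwrite("pics/t15.png",im[:,:,::-1])
E
```

```text
20.675 [559.6  24.7  76.7] [-1.248e-01  9.922e-01 -2.000e-04  1.700e-03] [-7.1  1.1 22.7] 19.4
```

View pics/w15z.png

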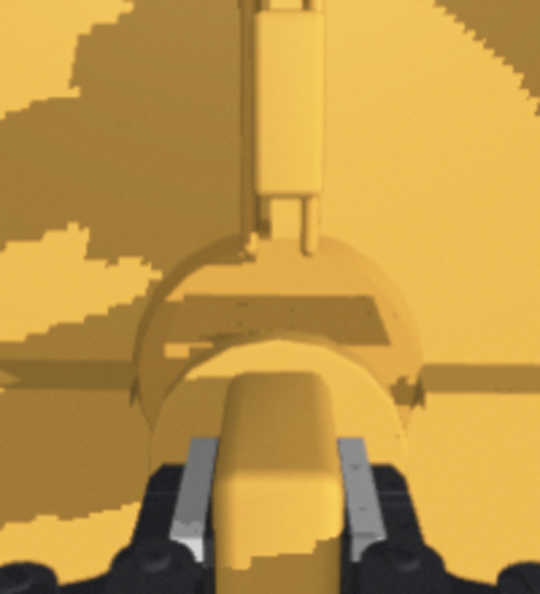

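View pics/s15z.png

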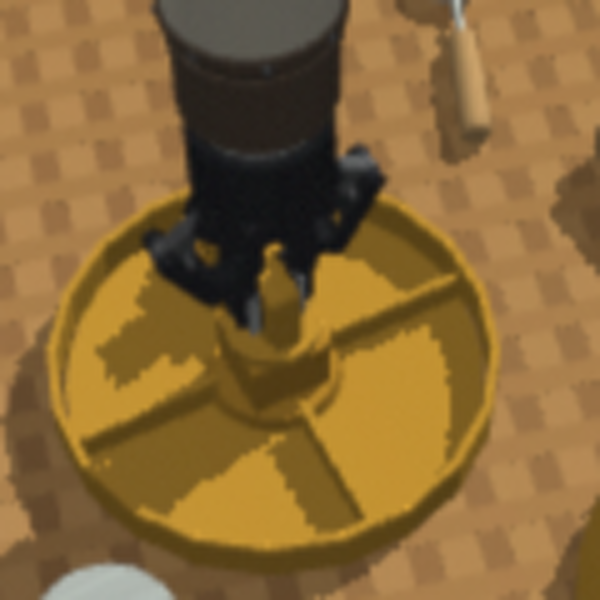

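View pics/s15.png

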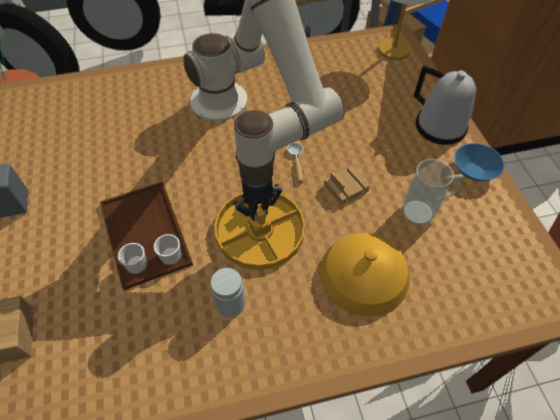

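View pics/t15.png

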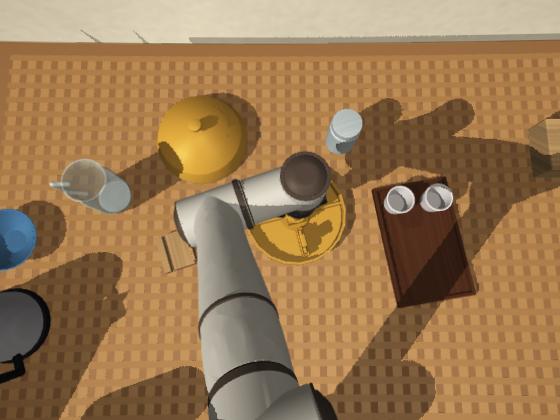

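The scene shows the flange on the hub, the divider in the slot, and the cups, caddy, cover and pitcher where they were. One more steady check, then I'll hand in.

Call:
{"method": "drive_tool", "body": {
  "increments": [
    [-1,[0,0,0],0],
    [-1,[0,0,0],0],
    [-1,[0,0,0],0],
    [-1,[0,0,0],0]
  ]
}}

```text
clock: 21.32
position: [559.7, 24.8, 76.7]
ee_rot: [-0.125, 0.992, -0.0, 0.002]
contact_force: [-7.1, 1.6, 22.2]
gripper_width: 19.5
```

```bash
python3 -c "
from bench import *
print(job_done()); s=read_state(); print(s['clock'],s['position'],s['contact_force'],s['gripper_width'])"
```

```text
the job is handed in; nothing more can be done
None
the job is handed in; nothing more can be done
```

The candy tray is back together, and I handed the job in at about 21 s of the 64 s allowed, with the gripper still holding the post and pressing it down.

- **Divider:** I took it out of the rack groove and slid it into the empty slot. It touched bottom at the expected seated height (TCP 52 mm, about 6 N) and I released it. The wrist and scene pictures then showed it upright and fully down.
- **Post:** I picked it up, turned it about 5° to match the hub's cross, and slid it in without snagging. The spring began to push back near TCP 80 mm. The post stopped at TCP 76.7 mm, which puts its origin at about 20 mm, the home position. Pressing harder raised the force from 7 to 22 N with no further movement, so the flange is on the hub.
- **Last check:** After half a second of holding, the height was unchanged, the downward push was about 22 N and the grip was 19.5 mm on the 20 mm handle. The last scene and top pictures showed the cups, caddy, cover and pitcher where they were. The arm hid part of the rack in the top picture.

**Checks that disagreed:**
- **Hub position:** The top camera put it about 4 mm from the wrist camera's reading in x. I relied on the wrist views of the held part against the slot and hub.
- **Side force:** About 7 N remains sideways on the post. A 0.9 mm nudge did not remove it.
- **After hand-in:** I could not read the state again, so the final second is unchecked.

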